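# Rack the bookbinder's pressing weights by height

## Task

Put the four granite pressing weights away on the wooden rack: stand one upright in the middle of each round cork pad, in order of height, with the tallest beside the upright steel end plate and the shortest at the far end from it. Do not shift the glue jar.

Things in the scene. Friction and masses are not known exactly. Their poses are not given: they have to be found in the camera images.
- weight_a_mid (a point): The shortest pressing weight: a speckled grey granite block, 36 x 36 mm and 32 mm high, with an upright round wooden knob, 24 mm in diameter and 40 mm high, centred on its top to lift it by; 72 mm high overall, 0.13 kg give or take 15 %. It stands upright on the table. The point is on its upright middle axis, half-way up, 36 mm above its underside; x and y along its sides, z up.
- weight_b_mid (a point): The second shortest pressing weight: a speckled grey granite block, 44 x 44 mm and 48 mm high, with an upright round wooden knob, 24 mm in diameter and 40 mm high, centred on its top to lift it by; 88 mm high overall, 0.27 kg give or take 15 %. It stands upright on the table. The point is on its upright middle axis, half-way up, 44 mm above its underside; x and y along its sides, z up.
- weight_c_mid (a point): The second tallest pressing weight: a speckled grey granite block, 52 x 52 mm and 64 mm high, with an upright round wooden knob, 24 mm in diameter and 40 mm high, centred on its top to lift it by; 104 mm high overall, 0.48 kg give or take 15 %. It stands upright on the table. The point is on its upright middle axis, half-way up, 52 mm above its underside; x and y along its sides, z up.
- weight_d_mid (a point): The tallest pressing weight: a speckled grey granite block, 60 x 60 mm and 80 mm high, with an upright round wooden knob, 24 mm in diameter and 40 mm high, centred on its top to lift it by; 120 mm high overall, 0.79 kg give or take 15 %. It stands upright on the table. The point is on its upright middle axis, half-way up, 60 mm above its underside; x and y along its sides, z up.
- pad0: One of four alike round cork pads, 78 mm in diameter, 3 mm thick, glued in a straight row, 90 mm from centre to centre, on a fixed dark wooden rack board (105 x 460 x 12 mm). Which place in the row it has changes from start to start. Origin at the centre of its underside, which lies 12 mm above the table, so its top is 15 mm above the table; y runs along the row, z up.
- pad1: One of four alike round cork pads, 78 mm in diameter, 3 mm thick, glued in a straight row, 90 mm from centre to centre, on a fixed dark wooden rack board (105 x 460 x 12 mm). Which place in the row it has changes from start to start. Origin at the centre of its underside, which lies 12 mm above the table, so its top is 15 mm above the table; y runs along the row, z up.
- pad2: One of four alike round cork pads, 78 mm in diameter, 3 mm thick, glued in a straight row, 90 mm from centre to centre, on a fixed dark wooden rack board (105 x 460 x 12 mm). Which place in the row it has changes from start to start. Origin at the centre of its underside, which lies 12 mm above the table, so its top is 15 mm above the table; y runs along the row, z up.
- pad3: One of four alike round cork pads, 78 mm in diameter, 3 mm thick, glued in a straight row, 90 mm from centre to centre, on a fixed dark wooden rack board (105 x 460 x 12 mm). Which place in the row it has changes from start to start. Origin at the centre of its underside, which lies 12 mm above the table, so its top is 15 mm above the table; y runs along the row, z up.
- end_plate: Fixed upright steel plate, 80 mm high, 85 mm wide and 6 mm thick, standing across the row at one end of the rack board, 70 mm from the centre of the nearest pad; it may be at either end (the other end has only a low pale wooden block, 12 mm high). Origin at the centre of its foot, on the board, 12 mm above the table; y runs along the row.
- glue_jar_mid (a point): White plastic glue jar with a blue lid, 68 mm in diameter and 95 mm high, standing loose on the table beside the rack; not part of the job. The point is on its axis, half-way up.

How it is judged (in metres and radians):
At the end, for the whole second after the job is handed in: Each weight stands upright (within about 6 degrees) and at rest on its own cork pad, its axis within 12 mm of the pad's centre, ordered by height: the tallest on the pad nearest the steel end plate, the shortest on the farthest ((horizontal distance between weight_a_mid and pad0 below 0.012 m or horizontal distance between weight_a_mid and pad1 below 0.012 m or horizontal distance between weight_a_mid and pad2 below 0.012 m or horizontal distance between weight_a_mid and pad3 below 0.012 m) and horizontal distance between weight_a_mid and end_plate between 0.31 and 0.37 m and angle between each of weight_a_mid, weight_b_mid, weight_c_mid, weight_d_mid's own z axis and vertical below 0.1 rad and height (world z) of weight_a_mid between 0.046 and 0.056 m and linear speed of each of weight_a, weight_b, weight_c, weight_d below 0.02 m/s and angular speed of each of weight_a, weight_b, weight_c, weight_d below 0.2 rad/s and (horizontal distance between weight_b_mid and pad0 below 0.012 m or horizontal distance between weight_b_mid and pad1 below 0.012 m or horizontal distance between weight_b_mid and pad2 below 0.012 m or horizontal distance between weight_b_mid and pad3 below 0.012 m) and horizontal distance between weight_b_mid and end_plate between 0.22 and 0.28 m and height (world z) of weight_b_mid between 0.054 and 0.064 m and (horizontal distance between weight_c_mid and pad0 below 0.012 m or horizontal distance between weight_c_mid and pad1 below 0.012 m or horizontal distance between weight_c_mid and pad2 below 0.012 m or horizontal distance between weight_c_mid and pad3 below 0.012 m) and horizontal distance between weight_c_mid and end_plate between 0.13 and 0.19 m and height (world z) of weight_c_mid between 0.062 and 0.072 m and (horizontal distance between weight_d_mid and pad0 below 0.012 m or horizontal distance between weight_d_mid and pad1 below 0.012 m or horizontal distance between weight_d_mid and pad2 below 0.012 m or horizontal distance between weight_d_mid and pad3 below 0.012 m) and horizontal distance between weight_d_mid and end_plate between 0.04 and 0.1 m and height (world z) of weight_d_mid between 0.07 and 0.08 m); the robot touches nothing.
It fails at once if the glue jar is shifted by more than 30 mm or tipped (distance of glue_jar_mid from where it was at the start of the episode above 0.03 m or angle between glue_jar_mid's own z axis and vertical above 0.3 rad).
It also fails if it takes over 99 s, if anything falls off the work surface, if the arm or the gripper's body presses on something with over 40 N, if the wrist force passes 120 N, or if a joint passes its speed limit or range.

## Robot

A 7-joint arm with a two-finger parallel gripper is mounted at the origin on the work surface. World frame = base frame: x ahead of the robot, y to its left, z up, the work surface at z = 0. Lengths are in mm, angles in rad, forces in N, time in s.
With the tool pointing down it reaches from about 400 to 875 mm from the base axis. Payload 4.4 kg.
Tool frame: the origin (TCP) lies on the mounting face of the last link; the fingertips stand 173 mm ahead of it and the grasp point (between the pads) lies 155 mm ahead of it; z points along the fingers, y is the line along which they close (so a half turn about z gives the same grasp; the last joint's range is limited). The gripper opens to 85 mm and grips with 20 to 120 N. Pads are 22 mm wide; open, the fingers measure 114 mm over their backs; the gripper's body (76 mm by 85 mm) begins 54 mm behind the grasp point. The pads swing forward as they close: fully open they stand 13 mm farther back than shut.
Start: joints at [-1.357, 0.628, 0.038, 1.517, -0.027, 0.996, -0.02], TCP at [179.487, 624.74, 404.713] pointing down, gripper open.
Joint ranges: [-3.06, 3.06], [-0.37, 2.12], [-1.25, 1.32], [0.18, 2.47], [-1.1, 4.24], [0.23, 1.98], [-2.94, 2.94]. Speed limits (rad/s): [2.57, 2.57, 3.14, 3.14, 3.14, 3.14, 3.14].

## Interface

Orientations are given as [roll, pitch, yaw] about the fixed x, y, z axes, in that order (R = Rz(yaw) Ry(pitch) Rx(roll)).
In Python, from cell import * gives the robot as it stands. The module is installed in compiled form; this text tells all that it offers.
- The arm moves only by the tool jog_arm, never from a script. Its argument "steps" is a list of rows, each a list of 7 numbers: the opening, from -1 (shut) to 1 (fully open), so that 0 is half open, then the shift along the tool's x, y, z as a fraction of full scale, then the turn, a rotation vector about the tool's x, y, z as a fraction of full scale. A call has 1 to 10 rows; each row shifts and turns the commanded pose from where the row before left it, along the tool's axes as they then stand; what a row does not reach is not made up. Full scale, the value 1, is 500 mm for a shift and 2 rad for a turn. A row lasts 1/8 s, in which the tool goes at most 62.5 mm and 10.7 degrees, less where a joint would pass 70% of its speed; a pose out of reach is approached as far as the arm can. A call with a number of a shift or a turn outside -1 to 1 is refused whole. A call with a gripper value outside its range is refused whole. The fingers move at their own pace and stop on an object; the grip force is fixed at half the most. Time passes only in rows, so rows that do not move let the fingers close. It gives the time, the measured TCP pose, the force, the opening and the grip force at its end, in the units of the state.
- read_state(): the state, without advancing time (a new reading comes with each control period).
- get_image(name): name is "side" or "top" or "wrist"; returns a dict with "pixels" (384x512x3 uint8, red, green, blue), "depth" (384x512 float32, mm along the optical axis (not along the pixel's ray), 0 where there is no reading), "vertical_fov" (degrees; the focal length in pixels is half the picture's height over the tangent of half this angle, whatever the lens; pixels are square), "cx", "cy" (the principal point, pixels), "R" (3x3) and "t" (3): a world point X has camera coordinates R X + t. Camera axes: x right, y down, z forward; pixel columns grow to the right and rows downward; lengths in mm; the calibration is good to about 2 mm. A picture is of the moment at which its call begins.
- finish_job(): hands the job in; it is judged then, once.
The state is a dict: "clock": time; "qpos": joint angles; "qd": joint speeds; "tau": joint torques, N m; "eef_pos": TCP position; "tool_rot": TCP orientation; "force": force on the tool from outside, world axes, zero at the start; "torque": the same for the moment, N m; "width": finger opening in mm; "gripper_force": force on a finger pad.
Only numpy, scipy, OpenCV 4.12 (cv2) and the standard library are available. Lean on these libraries where they do the work, as an engineer would, in place of code of your own. Each camera call takes 0.05 s, during which the arm holds its last target. There are 200 camera calls.

## Working session

There is one attempt and no reset: what is moved stays moved. The work goes in short steps, Python scripts to look and compute and a tool call to move; the robot and the scene stay as the last step left them, time stands still between calls to the robot, and variables do not carry over. Pictures are saved under pics/ and viewed, at most 14 in all, crops included, and the job is handed in when it is done.

Besides the shell and the picture viewer there is one more tool, called as name([rows], argument=value, ...), one row to a line, values as JSON. jog_arm: Moves the arm, as the interface text tells. Shift numbers are shares of 500 mm and turn numbers shares of 2 rad, none past 1 either way. Its arguments: {"type":"object","properties":{"steps":{"type":"array"}},"required":["steps"]}

```bash
mkdir -p pics
cat > h.py <<'E'
from cell import *
import numpy as np, cv2
def snap(n,f):
    im=get_image(n); cv2.imwrite(f'pics/{f}.png',cv2.cvtColor(im['pixels'],cv2.COLOR_RGB2BGR)); np.savez(f'pics/{f}.npz',**im); return im
def world(im):
    H,W=im['depth'].shape; f=H/2/np.tan(np.radians(im['vertical_fov'])/2)
    u,v=np.meshgrid(np.arange(W),np.arange(H)); d=im['depth']
    c=np.stack([(u-im['cx'])/f*d,(v-im['cy'])/f*d,d],-1)
    return (c-im['t'])@im['R']
E
python3 - <<'E'
from h import *
snap('top','t0');snap('side','s0');print(read_state())
E
```

```text
{'clock': 0.1, 'qpos': array([-1.35677602,  0.62922563,  0.0384538 ,  1.51825798, -0.02699606,
        0.99627757, -0.02000107]), 'qd': array([-0.00029407, -0.00089217,  0.0006768 , -0.00317901,  0.00102241,
       -0.00133819,  0.00126601]), 'tau': array([ 3.15390193e-03, -5.64540374e+01,  1.23073887e+00, -1.93978643e+01,
        1.13688817e-02,  5.48053271e-03, -9.01552625e-06]), 'eef_pos': array([179.42010197, 624.47853235, 403.90231891]), 'tool_rot': array([-3.13994247e+00,  2.32604408e-05,  2.86176636e+00]), 'force': array([-0.26330373, -0.27911184,  0.02888846]), 'torque': array([-0.0251382 ,  0.03030283, -0.02555132]), 'gripper_force': 0.0, 'width': 85.57655003369314}
```

View pics/t0.png

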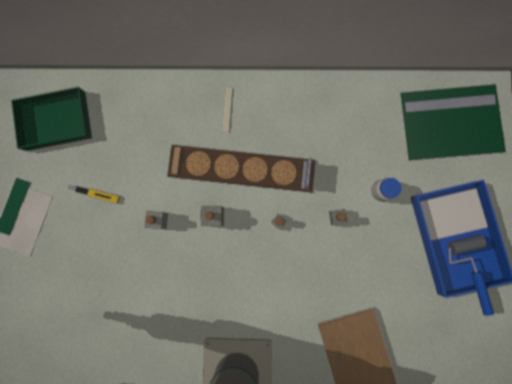

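View pics/s0.png

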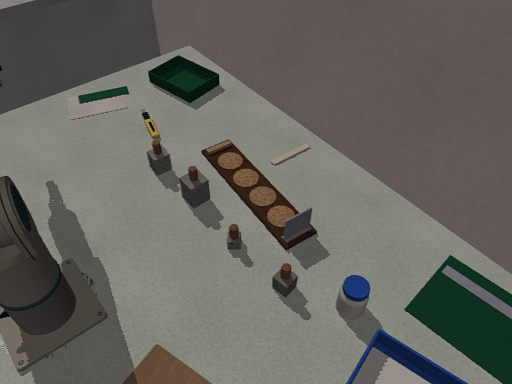

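The top view shows the rack (168–315, 145–192) with the steel plate at its right end (308,175). The pads are at about (198,163), (227,167), (255,170) and (284,173). The weights are at (151,219), (210,215), (280,221) and (340,216), and the jar is at (389,188). The side view agrees.

Run:
```python
from h import *
for n in('t0','s0'):
    im=np.load(f'pics/{n}.npz');w=world(im);px=im['pixels'].astype(int)
    print(n,im['t'],im['vertical_fov'],-im['R'].T@im['t'])
    pts={'t0':[(198,163),(227,167),(255,170),(284,173),(308,175),(151,219),(210,215),(280,221),(340,216),(389,188),(237,365),(450,340)],
     's0':[(230,160),(246,178),(263,196),(281,216),(298,222),(157,146),(193,172),(234,230),(286,269),(355,288)]}[n]
    for u,v in pts: print((u,v),w[v,u].round(0),px[v,u])
```

```text
t0 [ -54.14836359  557.37985499 1117.32831119] 54.59037251260583 [ 446.31939206  -84.72143825 1164.32305706]
(198, 163) [636. 137.  13.] [129  99  70]
(227, 167) [625.  46.   9.] [134 104  72]
(255, 170) [616. -43.  15.] [130 101  69]
(284, 173) [ 607. -133.   15.] [132 100  71]
(308, 175) [ 592. -199.   92.] [104 101 105]
(151, 219) [457. 250. 104.] [102  75  54]
(210, 215) [471.  78. 119.] [106  77  55]
(280, 221) [ 458. -120.   70.] [108  77  56]
(340, 216) [ 475. -292.   87.] [109  80  56]
(389, 188) [ 557. -430.   94.] [ 48  72 131]
(237, 365) [ 66.  -7. 114.] [48 48 45]
(450, 340) [ 115. -631.    2.] [130 133 121]
s0 [-481.6023404   276.78147854 1009.27276114] 48.09827692719 [  62.39548419 -675.68373837  930.98796812]
(230, 160) [639. 138.  13.] [112  85  62]
(246, 178) [628.  44.  14.] [123  92  66]
(263, 196) [618. -48.  18.] [118  90  62]
(281, 216) [ 611. -134.   15.] [122  92  65]
(298, 222) [ 604. -205.   62.] [55 53 57]
(157, 146) [455. 245.  97.] [48 29 18]
(193, 172) [469.  73. 113.] [44 28 15]
(234, 230) [ 454. -129.   72.] [70 46 34]
(286, 269) [ 470. -304.   89.] [88 60 39]
(355, 288) [ 553. -439.   96.] [ 29  55 115]
```

```bash
cat >> h.py <<'E'
W={'c':(457,250,104),'d':(471,78,120),'a':(458,-120,72),'b':(475,-292,88)}
P={'a':(636,137),'b':(625,46),'c':(616,-43),'d':(607,-133)}
def circ(w,m):
    pts=w[m][:,:2].astype(np.float32)
    (x,y),(a,b),_=cv2.minAreaRect(pts); return np.round([x,y,a,b,len(pts),w[m][:,2].mean()],1)
E
python3 - <<'E'
from h import *
for n in('t0','s0'):
    im=np.load(f'pics/{n}.npz');w=world(im);px=im['pixels'].astype(int)
    br=(px[...,0]-px[...,2]>14)
    for k,(x,y,z) in W.items():
        m=(np.hypot(w[...,0]-x,w[...,1]-y)<30)&(abs(w[...,2]-z)<5)&br
        print(n,k,circ(w,m))
    for k,(x,y) in P.items():
        m=(np.hypot(w[...,0]-x,w[...,1]-y)<52)&(abs(w[...,2]-14)<9)&(px[...,0]>px[...,2]+33)&(px.sum(-1)>170)
        print(n,'pad',k,circ(w,m))
E
```

```text
t0 c [456.8 255.6  21.   20.8  48.  103. ]
t0 d [472.2  82.6  19.7  20.6  51.  119.1]
t0 a [ 459.2 -116.2   20.4   20.5   50.    71. ]
t0 b [ 474.9 -297.2   20.6   21.4   49.    86.3]
t0 pad a [635.3 136.6  87.5  80.2 539.   13.9]
t0 pad b [630.4  43.   82.1  93.5 555.   13.8]
t0 pad c [620.3 -43.6  81.4  87.8 557.   13.8]
t0 pad d [ 611.2 -131.8   82.8   78.3  551.    13.7]
s0 c [455.1 253.   23.3  20.2  38.  103.8]
s0 d [469.2  79.3  25.9  20.7  46.  119.5]
s0 a [ 457.6 -120.    22.8   20.5   61.    71.8]
s0 b [ 473.9 -298.9   24.    20.9   79.    87.5]
s0 pad a [635.8 137.2  77.1  75.  334.   15.3]
s0 pad b [625.3  44.   84.1  76.2 374.   15.5]
s0 pad c [617.8 -44.2  85.3  76.4 424.   15.5]
s0 pad d [ 610.5 -131.9   79.5   74.9  409.    15.5]
```

jog_arm([
  [1, 0, 0, 0, 0, 0, 0.09],
  [1, 0, 0, 0, 0, 0, 0.09],
])

```text
clock: 0.35
eef_pos: [179.5, 624.5, 404.2]
tool_rot: [-3.14, 0.0, 2.496]
force: [-0.2, -0.1, -0.8]
width: 85.6
gripper_force: 0.0
```

jog_arm([
  [1, 0, 0, 0, 0, 0, 0.09],
  [1, 0, 0, 0, 0, 0, 0.09],
  [1, 0, 0, 0, 0, 0, 0.09],
  [1, 0, 0, 0, 0, 0, 0.09],
  [1, 0, 0, 0, 0, 0, 0.09],
  [1, 0, 0, 0, 0, 0, 0.06],
  [1, -0.08, 0.054, 0, 0, 0, 0],
  [1, -0.08, 0.054, 0, 0, 0, 0],
  [1, -0.08, 0.054, 0, 0, 0, 0],
  [1, -0.08, 0.054, 0, 0, 0, 0],
])

```text
clock: 1.6
eef_pos: [273.3, 454.3, 404.5]
tool_rot: [-3.142, 0.0, 1.482]
force: [0.8, -0.3, -0.1]
width: 85.4
gripper_force: 0.0
```

jog_arm([
  [1, -0.08, 0.054, 0, 0, 0, 0],
  [1, -0.08, 0.054, 0, 0, 0, 0],
  [1, -0.08, 0.054, 0, 0, 0, 0],
  [1, -0.08, 0.054, 0, 0, 0, 0],
  [1, -0.08, 0.054, 0, 0, 0, 0],
  [1, -0.08, 0.054, 0, 0, 0, 0],
  [1, -0.08, 0.054, 0, 0, 0, 0],
  [1, -0.08, 0.054, 0, 0, 0, 0],
  [1, -0.06, 0.034, 0, 0, 0, 0],
  [1, 0, 0, 0, 0, 0, 0],
])

```text
clock: 2.85
eef_pos: [474.5, 83.6, 404.7]
tool_rot: [3.141, 0.001, 1.476]
force: [-0.1, 0.8, -0.5]
width: 85.4
gripper_force: 0.0
```

Run:
```python
from h import *
im=snap('wrist','w0');s=read_state();print(s['eef_pos'],s['tool_rot'],s['qpos'].round(2))
w=world(im);px=im['pixels'].astype(int);br=(px[...,0]-px[...,2]>14)
x,y,z=W['d']
m=(np.hypot(w[...,0]-x,w[...,1]-y)<35)&(abs(w[...,2]-z)<5)&br
print(circ(w,m))
```

```text
[473.87522565  85.44418194 404.47644396] [-3.14094037e+00  2.69041191e-04  1.47896511e+00] [-0.57  0.42  0.46  1.98 -0.26  0.79 -0.05]
[471.9  83.3  22.8  22.1 504.  120.8]
```

View pics/w0.png

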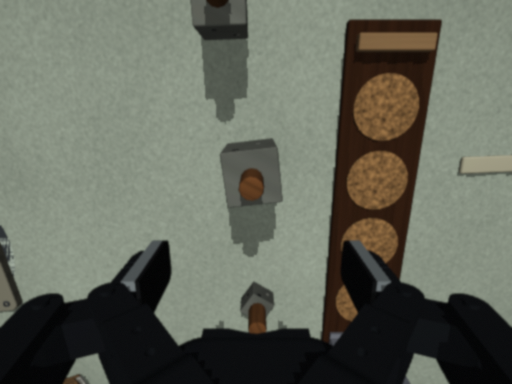

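The wrist view shows weight d's knob at (251,185), measured at (472,83). It's under the tool, so I descend and grip.

jog_arm([
  [1, -0.002, -0.002, 0.04, 0, 0, 0],
  [1, -0.002, -0.002, 0.06, 0, 0, 0],
  [1, 0, 0, 0.06, 0, 0, 0],
  [1, 0, 0, 0.06, 0, 0, 0],
  [1, 0, 0, 0.04, 0, 0, 0],
  [1, 0, 0, 0.02, 0, 0, 0],
  [1, 0, 0, 0.008, 0, 0, 0],
  [1, 0, 0, 0, 0, 0, 0],
  [0, 0, 0, 0, 0, 0, 0],
  [-0.3, 0, 0, 0, 0, 0, 0],
])

```text
clock: 4.15
eef_pos: [471.8, 84.7, 261.2]
tool_rot: [3.141, -0.0, 1.482]
force: [0.2, -0.1, -0.1]
width: 52.0
gripper_force: 0.0
```

jog_arm([
  [-1, 0, 0, 0, 0, 0, 0],
  [-1, 0, 0, 0, 0, 0, 0],
  [-1, 0, 0, 0, 0, 0, 0],
  [-1, 0, 0, 0, 0, 0, 0],
  [-1, 0, 0, 0, 0, 0, 0],
  [-1, 0, 0, 0, 0, 0, 0],
])

```text
clock: 4.9
eef_pos: [471.3, 84.6, 260.9]
tool_rot: [-3.141, -0.0, 1.482]
force: [-2.1, -0.6, 4.8]
width: 22.5
gripper_force: 58.5
```

Run:
```python
from h import *
im=np.load('pics/w0.npz');w=world(im);px=im['pixels'].astype(int)
for k,(x,y) in P.items():
    m=(np.hypot(w[...,0]-x,w[...,1]-y)<48)&(abs(w[...,2]-15)<6)&(px[...,0]>px[...,2]+33)&(px.sum(-1)>210)
    if m.sum()>50: print(k,circ(w,m))
```

```text
a [ 636.7  137.4   74.5   75.5 3275.    16.2]
b [ 628.3   48.5   75.    75.6 2650.    16.3]
c [ 627.4  -30.1   49.6   76.9 1368.    16.3]
d [ 585.6 -136.6   22.9   58.   404.    16.3]
```

jog_arm([
  [-1, 0, 0, -0.02, 0, 0, 0],
  [-1, 0, 0, -0.04, 0, 0, 0],
  [-1, 0, 0, -0.05, 0, 0, 0],
  [-1, 0, 0, -0.05, 0, 0, 0],
  [-1, -0.03, 0.024, 0, 0, 0, 0],
  [-1, -0.06, 0.046, 0, 0, 0, 0],
  [-1, -0.06, 0.046, 0, 0, 0, 0],
  [-1, -0.06, 0.046, 0, 0, 0, 0],
  [-1, -0.06, 0.046, 0, 0, 0, 0],
  [-1, -0.06, 0.046, 0, 0, 0, 0],
])

```text
clock: 6.15
eef_pos: [583.3, -91.8, 339.7]
tool_rot: [-3.139, -0.0, 1.482]
force: [1.1, -0.0, -9.2]
width: 22.3
gripper_force: 59.7
```

jog_arm([
  [-1, -0.05, 0.042, 0, 0, 0, 0],
  [-1, -0.024, 0.019, 0, 0, 0, 0],
  [-1, 0, 0, 0, 0, 0, 0],
  [-1, 0, 0, 0, 0, 0, 0],
])

```text
clock: 6.65
eef_pos: [609.7, -128.6, 340.0]
tool_rot: [-3.139, -0.002, 1.483]
force: [-0.2, 1.0, -8.0]
width: 22.7
gripper_force: 59.8
```

jog_arm([
  [-1, -0.004, 0.002, 0.03, 0, 0, 0],
  [-1, 0, 0, 0.04, 0, 0, 0],
  [-1, 0, 0, 0.03, 0, 0, 0],
  [-1, 0, 0, 0.016, 0, 0, 0],
  [-1, 0, 0, 0.008, 0, 0, 0],
  [-1, 0, 0, 0.002, 0, 0, 0],
  [-1, 0, 0, 0, 0, 0, 0],
])

```text
clock: 7.52
eef_pos: [611.6, -132.8, 278.2]
tool_rot: [3.141, 0.0, 1.482]
force: [-0.1, -0.2, -9.8]
width: 22.2
gripper_force: 59.7
```

Run:
```python
from h import *
snap('side','s1');s=read_state();print(s['eef_pos'],s['force'])
im=cv2.imread('pics/s1.png')[90:310,150:400];cv2.imwrite('pics/s1c.png',cv2.resize(im,None,fx=2.5,fy=2.5))
```

```text
[ 611.5772205  -132.74748377  278.23016063] [ 0.11578511 -0.37958741 -8.21440818]
```

View pics/s1c.png

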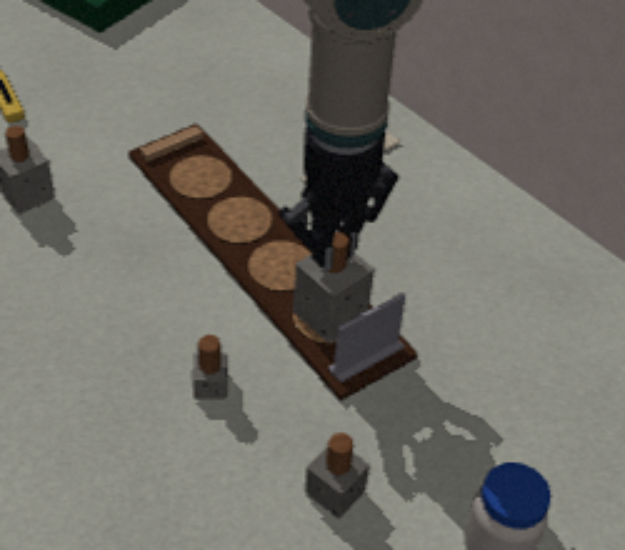

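The side view shows weight d held upright over the pad beside the plate (crop 335,290). A quick depth check of its block, then I release.

Run:
```python
from h import *
im=np.load('pics/s1.npz');w=world(im)
m=(np.hypot(w[...,0]-611,w[...,1]+132)<60)&(abs(w[...,2]-97)<5)
p=w[m];print(circ(w,m));print(p[:,0].min(),p[:,0].max(),p[:,1].min(),p[:,1].max())
```

```text
[ 610.1 -136.7   61.1   62.7  272.    97.4]
578.8767644632941 641.3240635646828 -168.13615246060363 -106.59306108244832
```

jog_arm([
  [-1, 0, 0, 0.003, 0, 0, 0],
  [-1, 0, 0, 0.002, 0, 0, 0],
  [-1, 0, 0, 0, 0, 0, 0],
])

```text
clock: 7.95
eef_pos: [611.4, -132.8, 276.1]
tool_rot: [3.141, -0.0, 1.482]
force: [-1.9, 1.3, 0.7]
width: 22.7
gripper_force: 60.9
```

jog_arm([
  [-0.4, 0, 0, 0, 0, 0, 0],
  [0, 0, 0, 0, 0, 0, 0],
  [0.5, 0, 0, 0, 0, 0, 0],
  [1, 0, 0, 0, 0, 0, 0],
  [1, 0, 0, -0.03, 0, 0, 0],
  [1, 0, 0, -0.06, 0, 0, 0],
  [1, 0, 0, -0.08, 0, 0, 0],
  [1, 0, 0, -0.07, 0, 0, 0],
  [1, 0.04, -0.02, 0, 0, 0, 0],
  [1, 0.09, -0.046, 0, 0, 0, 0],
])

```text
clock: 9.2
eef_pos: [583.8, -65.7, 395.8]
tool_rot: [3.14, 0.001, 1.478]
force: [-0.2, 2.0, 0.2]
width: 85.4
gripper_force: 0.0
```

jog_arm([
  [1, 0.09, -0.046, 0, 0, 0, 0],
  [1, 0.09, -0.046, 0, 0, 0, 0],
  [1, 0.09, -0.046, 0, 0, 0, 0],
  [1, 0.09, -0.046, 0, 0, 0, 0],
  [1, 0.09, -0.046, 0, 0, 0, 0],
  [1, 0.09, -0.046, 0, 0, 0, 0],
  [1, 0.06, -0.03, 0, 0, 0, 0],
  [1, 0.02, -0.012, 0, 0, 0, 0],
  [1, 0, 0, 0, 0, 0, 0],
])

```text
clock: 10.32
eef_pos: [452.9, 258.0, 395.1]
tool_rot: [-3.141, 0.001, 1.483]
force: [1.0, 0.4, 0.2]
width: 85.1
gripper_force: 0.0
```

```bash
cat >> h.py <<'E'
def knob(k):
    im=get_image('wrist');s=read_state();w=world(im);px=im['pixels'].astype(int);br=(px[...,0]-px[...,2]>14)
    x,y,z=W[k]; m=(np.hypot(w[...,0]-x,w[...,1]-y)<35)&(abs(w[...,2]-z)<5)&br
    c=circ(w,m);p=s['eef_pos'];yw=s['tool_rot'][2];d=c[:2]-p[:2]
    tx=np.array([np.cos(yw),np.sin(yw)]);ty=np.array([np.sin(yw),-np.cos(yw)])
    print(c,'tcp',p.round(1),yw.round(3),'tool dx,dy fractions',(tx@d/500).round(4),(ty@d/500).round(4))
E
python3 - <<'E'
from h import *
knob('c')
E
```

```text
[456.9 257.4  22.5  22.7 487.  104.7] tcp [453.6 256.9 395.2] 1.481 tool dx,dy fractions 0.0015 0.0066
```

jog_arm([
  [1, 0.002, 0.004, 0.04, 0, 0, 0],
  [1, 0, 0.002, 0.06, 0, 0, 0],
  [1, 0, 0, 0.06, 0, 0, 0],
  [1, 0, 0, 0.06, 0, 0, 0],
  [1, 0, 0, 0.04, 0, 0, 0],
  [1, 0, 0, 0.02, 0, 0, 0],
  [1, 0, 0, 0.02, 0, 0, 0],
  [1, 0, 0, 0, 0, 0, 0],
  [0, 0, 0, 0, 0, 0, 0],
  [-0.3, 0, 0, 0, 0, 0, 0],
])

```text
clock: 11.62
eef_pos: [456.7, 258.8, 245.8]
tool_rot: [3.141, -0.001, 1.482]
force: [0.2, 0.2, -0.9]
width: 51.5
gripper_force: 0.0
```

jog_arm([
  [-1, 0, 0, 0, 0, 0, 0],
  [-1, 0, 0, 0, 0, 0, 0],
  [-1, 0, 0, 0, 0, 0, 0],
  [-1, 0, 0, 0, 0, 0, 0],
  [-1, 0, 0, 0, 0, 0, 0],
  [-1, 0, 0, 0, 0, 0, 0],
])

```text
clock: 12.38
eef_pos: [456.4, 258.8, 245.6]
tool_rot: [-3.141, -0.0, 1.482]
force: [-2.7, -0.4, 5.5]
width: 22.6
gripper_force: 58.5
```

Run:
```python
from h import *
im=snap('top','t1');w=world(im);px=im['pixels'].astype(int);br=(px[...,0]-px[...,2]>14)
m=(np.hypot(w[...,0]-611,w[...,1]+132)<35)&(abs(w[...,2]-135)<6)&br
print(circ(w,m))
m=(np.hypot(w[...,0]-611,w[...,1]+132)<60)&(abs(w[...,2]-95)<6)
print(circ(w,m))
```

```text
[ 610.7 -134.9   21.8   19.6   54.   134.3]
[ 611.2 -135.5   59.1   58.2  361.    93.9]
```

jog_arm([
  [-1, 0, 0, -0.02, 0, 0, 0],
  [-1, 0, 0, -0.04, 0, 0, 0],
  [-1, 0, 0, -0.05, 0, 0, 0],
  [-1, 0, 0, -0.05, 0, 0, 0],
  [-1, -0.03, 0.02, 0, 0, 0, 0],
  [-1, -0.07, 0.0465, 0, 0, 0, 0],
  [-1, -0.07, 0.0465, 0, 0, 0, 0],
  [-1, -0.07, 0.0465, 0, 0, 0, 0],
  [-1, -0.07, 0.0465, 0, 0, 0, 0],
  [-1, -0.07, 0.0465, 0, 0, 0, 0],
])

```text
clock: 13.68
eef_pos: [565.5, 55.4, 323.8]
tool_rot: [-3.139, 0.001, 1.48]
force: [-0.0, 0.3, -4.1]
width: 22.4
gripper_force: 59.2
```

jog_arm([
  [-1, -0.07, 0.0465, 0, 0, 0, 0],
  [-1, -0.07, 0.0465, 0, 0, 0, 0],
  [-1, -0.035, 0.0235, 0, 0, 0, 0],
  [-1, -0.012, 0.008, 0, 0, 0, 0],
  [-1, 0, 0, 0, 0, 0, 0],
  [-1, 0, 0, 0, 0, 0, 0],
])

```text
clock: 14.42
eef_pos: [618.6, -38.5, 324.9]
tool_rot: [-3.14, -0.001, 1.484]
force: [0.1, 0.8, -4.0]
width: 22.3
gripper_force: 59.3
```

jog_arm([
  [-1, -0.003, 0, 0.03, 0, 0, 0],
  [-1, 0, 0, 0.04, 0, 0, 0],
  [-1, 0, 0, 0.03, 0, 0, 0],
  [-1, 0, 0, 0.016, 0, 0, 0],
  [-1, 0, 0, 0.008, 0, 0, 0],
  [-1, 0, 0, 0.003, 0, 0, 0],
  [-1, 0, 0, 0.002, 0, 0, 0],
  [-1, 0, 0, 0, 0, 0, 0],
])

```text
clock: 15.42
eef_pos: [619.1, -42.0, 261.0]
tool_rot: [3.141, -0.0, 1.482]
force: [0.3, -0.5, -4.0]
width: 22.6
gripper_force: 59.5
```

jog_arm([
  [-1, 0, 0, 0.002, 0, 0, 0],
  [-1, 0, 0, 0, 0, 0, 0],
  [-0.4, 0, 0, 0, 0, 0, 0],
  [0, 0, 0, 0, 0, 0, 0],
  [0.5, 0, 0, 0, 0, 0, 0],
  [1, 0, 0, 0, 0, 0, 0],
  [1, 0, 0, -0.03, 0, 0, 0],
  [1, 0, 0, -0.07, 0, 0, 0],
  [1, 0, 0, -0.09, 0, 0, 0],
  [1, 0, 0, -0.08, 0, 0, 0],
])

```text
clock: 16.68
eef_pos: [618.9, -42.1, 397.4]
tool_rot: [3.14, 0.0, 1.482]
force: [0.6, 0.6, -0.4]
width: 85.9
gripper_force: 0.0
```

jog_arm([
  [1, -0.03, -0.0135, 0, 0, 0, 0],
  [1, -0.08, -0.036, 0, 0, 0, 0],
  [1, -0.08, -0.036, 0, 0, 0, 0],
  [1, -0.08, -0.036, 0, 0, 0, 0],
  [1, -0.08, -0.036, 0, 0, 0, 0],
  [1, -0.08, -0.036, 0, 0, 0, 0],
  [1, -0.065, -0.03, 0, 0, 0, 0],
  [1, -0.03, -0.0135, 0, 0, 0, 0],
  [1, -0.011, -0.004, 0, 0, 0, 0],
  [1, 0, 0, 0, 0, 0, 0],
])

```text
clock: 17.92
eef_pos: [475.7, -297.4, 394.5]
tool_rot: [3.142, -0.001, 1.483]
force: [0.9, 0.3, 0.3]
width: 85.3
gripper_force: 0.0
```

Run:
```python
from h import *
knob('b')
```

```text
[ 475.6 -296.7   22.5   21.8  431.    88.8] tcp [ 475.9 -296.9  394.5] 1.484 tool dx,dy fractions 0.0004 -0.0007
```

jog_arm([
  [1, 0, 0, 0.04, 0, 0, 0],
  [1, 0, 0, 0.07, 0, 0, 0],
  [1, 0, 0, 0.07, 0, 0, 0],
  [1, 0, 0, 0.06, 0, 0, 0],
  [1, 0, 0, 0.05, 0, 0, 0],
  [1, 0, 0, 0.025, 0, 0, 0],
  [1, 0, 0, 0.016, 0, 0, 0],
  [1, 0, 0, 0, 0, 0, 0],
  [0, 0, 0, 0, 0, 0, 0],
  [-0.3, 0, 0, 0, 0, 0, 0],
])

```text
clock: 19.23
eef_pos: [475.3, -298.3, 229.9]
tool_rot: [3.14, 0.001, 1.482]
force: [-0.3, -0.0, 0.6]
width: 51.8
gripper_force: 0.0
```

jog_arm([
  [-1, 0, 0, 0, 0, 0, 0],
  [-1, 0, 0, 0, 0, 0, 0],
  [-1, 0, 0, 0, 0, 0, 0],
  [-1, 0, 0, 0, 0, 0, 0],
  [-1, 0, 0, 0, 0, 0, 0],
  [-1, 0, 0, 0, 0, 0, 0],
])

```text
clock: 19.98
eef_pos: [475.0, -298.3, 229.6]
tool_rot: [3.141, 0.0, 1.482]
force: [-0.3, 0.4, 5.1]
width: 22.5
gripper_force: 58.7
```

jog_arm([
  [-1, 0, 0, -0.02, 0, 0, 0],
  [-1, 0, 0, -0.06, 0, 0, 0],
  [-1, 0, 0, -0.08, 0, 0, 0],
  [-1, 0, 0, -0.08, 0, 0, 0],
  [-1, 0, 0, -0.06, 0, 0, 0],
  [-1, 0.03, 0.01, 0, 0, 0, 0],
  [-1, 0.08, 0.0272, 0, 0, 0, 0],
  [-1, 0.08, 0.0272, 0, 0, 0, 0],
  [-1, 0.08, 0.0272, 0, 0, 0, 0],
  [-1, 0.08, 0.0272, 0, 0, 0, 0],
])

```text
clock: 21.22
eef_pos: [549.9, -126.3, 377.4]
tool_rot: [-3.138, -0.001, 1.483]
force: [0.6, -1.8, -2.0]
width: 22.4
gripper_force: 59.2
```

jog_arm([
  [-1, 0.08, 0.0272, 0, 0, 0, 0],
  [-1, 0.08, 0.0272, 0, 0, 0, 0],
  [-1, 0.08, 0.0272, 0, 0, 0, 0],
  [-1, 0.08, 0.0272, 0, 0, 0, 0],
  [-1, 0.034, 0.0115, 0, 0, 0, 0],
  [-1, 0.012, 0.004, 0, 0, 0, 0],
  [-1, 0, 0, 0, 0, 0, 0],
  [-1, 0, 0, 0, 0, 0, 0],
])

```text
clock: 22.22
eef_pos: [627.6, 45.7, 379.2]
tool_rot: [-3.141, 0.001, 1.479]
force: [0.7, -1.0, -3.7]
width: 22.4
gripper_force: 59.2
```

jog_arm([
  [-1, 0.003, 0, 0.03, 0, 0, 0],
  [-1, 0, 0, 0.06, 0, 0, 0],
  [-1, 0, 0, 0.06, 0, 0, 0],
  [-1, 0, 0, 0.05, 0, 0, 0],
  [-1, 0, 0, 0.035, 0, 0, 0],
  [-1, 0, 0, 0.02, 0, 0, 0],
  [-1, 0, 0, 0.01, 0, 0, 0],
  [-1, 0, 0, 0.002, 0, 0, 0],
  [-1, 0, 0, 0, 0, 0, 0],
  [-1, 0, 0, 0, 0, 0, 0],
])

```text
clock: 23.48
eef_pos: [628.3, 49.1, 246.3]
tool_rot: [3.141, -0.0, 1.482]
force: [-0.1, -0.3, -2.0]
width: 22.2
gripper_force: 59.2
```

jog_arm([
  [-1, -0.002, 0, 0.003, 0, 0, 0],
  [-1, 0, 0, 0.001, 0, 0, 0],
  [-0.4, 0, 0, 0, 0, 0, 0],
  [0, 0, 0, 0, 0, 0, 0],
  [0.5, 0, 0, 0, 0, 0, 0],
  [1, 0, 0, 0, 0, 0, 0],
  [1, 0, 0, -0.03, 0, 0, 0],
  [1, 0, 0, -0.07, 0, 0, 0],
  [1, 0, 0, -0.09, 0, 0, 0],
  [1, 0, 0, -0.08, 0, 0, 0],
])

```text
clock: 24.72
eef_pos: [628.1, 47.9, 381.4]
tool_rot: [3.14, -0.0, 1.482]
force: [0.4, 0.0, 0.2]
width: 85.3
gripper_force: 0.0
```

jog_arm([
  [1, -0.03, -0.026, 0, 0, 0, 0],
  [1, -0.07, -0.06, 0, 0, 0, 0],
  [1, -0.07, -0.06, 0, 0, 0, 0],
  [1, -0.07, -0.06, 0, 0, 0, 0],
  [1, -0.07, -0.06, 0, 0, 0, 0],
  [1, -0.04, -0.033, 0, 0, 0, 0],
  [1, -0.013, -0.01, 0, 0, 0, 0],
  [1, 0, 0, 0, 0, 0, 0],
  [1, 0, 0, 0, 0, 0, 0],
])

```text
clock: 25.85
eef_pos: [459.0, -118.0, 378.8]
tool_rot: [3.141, -0.0, 1.484]
force: [0.2, 0.1, 0.1]
width: 85.5
gripper_force: 0.0
```

Run:
```python
from h import *
knob('a')
```

```text
[ 458.8 -117.1   22.9   22.8  438.    72.7] tcp [ 458.9 -118.   378.7] 1.484 tool dx,dy fractions 0.0017 -0.0004
```

jog_arm([
  [1, 0.002, 0, 0.04, 0, 0, 0],
  [1, 0, 0, 0.07, 0, 0, 0],
  [1, 0, 0, 0.07, 0, 0, 0],
  [1, 0, 0, 0.06, 0, 0, 0],
  [1, 0, 0, 0.05, 0, 0, 0],
  [1, 0, 0, 0.025, 0, 0, 0],
  [1, 0, 0, 0.016, 0, 0, 0],
  [1, 0, 0, 0, 0, 0, 0],
  [0, 0, 0, 0, 0, 0, 0],
  [-0.3, 0, 0, 0, 0, 0, 0],
])

```text
clock: 27.15
eef_pos: [458.4, -118.0, 213.8]
tool_rot: [3.14, 0.0, 1.482]
force: [-0.2, -0.8, 0.6]
width: 51.5
gripper_force: 0.0
```

jog_arm([
  [-1, 0, 0, 0, 0, 0, 0],
  [-1, 0, 0, 0, 0, 0, 0],
  [-1, 0, 0, 0, 0, 0, 0],
  [-1, 0, 0, 0, 0, 0, 0],
  [-1, 0, 0, 0, 0, 0, 0],
  [-1, 0, 0, 0, 0, 0, 0],
])

```text
clock: 27.9
eef_pos: [458.2, -118.0, 213.5]
tool_rot: [3.141, -0.0, 1.482]
force: [-0.3, 0.6, 6.0]
width: 22.4
gripper_force: 58.6
```

jog_arm([
  [-1, 0, 0, -0.02, 0, 0, 0],
  [-1, 0, 0, -0.06, 0, 0, 0],
  [-1, 0, 0, -0.08, 0, 0, 0],
  [-1, 0, 0, -0.08, 0, 0, 0],
  [-1, 0.03, 0.017, 0, 0, 0, 0],
  [-1, 0.07, 0.0402, 0, 0, 0, 0],
  [-1, 0.07, 0.0402, 0, 0, 0, 0],
  [-1, 0.07, 0.0402, 0, 0, 0, 0],
  [-1, 0.07, 0.0402, 0, 0, 0, 0],
  [-1, 0.07, 0.0402, 0, 0, 0, 0],
])

```text
clock: 29.15
eef_pos: [583.8, 63.9, 331.8]
tool_rot: [-3.139, 0.0, 1.483]
force: [0.3, 0.3, -0.8]
width: 22.7
gripper_force: 59.0
```

jog_arm([
  [-1, 0.07, 0.0402, 0, 0, 0, 0],
  [-1, 0.06, 0.0345, 0, 0, 0, 0],
  [-1, 0.025, 0.0143, 0, 0, 0, 0],
  [-1, 0.005, 0.003, 0, 0, 0, 0],
  [-1, 0, 0, 0, 0, 0, 0],
  [-1, 0, 0, 0, 0, 0, 0],
])

```text
clock: 29.9
eef_pos: [636.1, 135.6, 333.4]
tool_rot: [-3.141, 0.001, 1.48]
force: [1.0, 0.5, -1.1]
width: 22.3
gripper_force: 59.1
```

jog_arm([
  [-1, 0, 0, 0.03, 0, 0, 0],
  [-1, 0, 0, 0.05, 0, 0, 0],
  [-1, 0, 0, 0.05, 0, 0, 0],
  [-1, 0, 0, 0.04, 0, 0, 0],
  [-1, 0, 0, 0.02, 0, 0, 0],
  [-1, 0, 0, 0.01, 0, 0, 0],
  [-1, 0, 0, 0.002, 0, 0, 0],
  [-1, 0, 0, 0, 0, 0, 0],
  [-1, 0, 0, 0, 0, 0, 0],
])

```text
clock: 31.02
eef_pos: [636.7, 137.2, 232.8]
tool_rot: [3.141, -0.0, 1.482]
force: [0.5, 0.0, -0.6]
width: 22.5
gripper_force: 59.1
```

jog_arm([
  [-1, 0, 0, 0.006, 0, 0, 0],
  [-1, 0, 0, 0.0035, 0, 0, 0],
  [-1, 0, 0, 0, 0, 0, 0],
  [-0.4, 0, 0, 0, 0, 0, 0],
  [0, 0, 0, 0, 0, 0, 0],
  [0.5, 0, 0, 0, 0, 0, 0],
  [1, 0, 0, 0, 0, 0, 0],
  [1, 0, 0, -0.03, 0, 0, 0],
  [1, 0, 0, -0.07, 0, 0, 0],
  [1, 0, 0, -0.09, 0, 0, 0],
])

```text
clock: 32.28
eef_pos: [636.2, 137.1, 323.6]
tool_rot: [-3.14, 0.001, 1.482]
force: [0.3, 1.2, -0.5]
width: 85.3
gripper_force: 0.0
```

jog_arm([
  [1, 0, 0, -0.08, 0, 0, 0],
  [1, 0.03, -0.05, -0.04, 0, 0, 0],
  [1, 0.03, -0.08, 0, 0, 0, 0],
  [1, 0.03, -0.08, 0, 0, 0, 0],
  [1, 0.03, -0.08, 0, 0, 0, 0],
  [1, 0.02, -0.04, 0, 0, 0, 0],
  [1, 0, 0, 0, 0, 0, 0],
  [1, 0, 0, 0, 0, 0, 0],
])

```text
clock: 33.28
eef_pos: [479.4, 221.0, 383.2]
tool_rot: [3.139, -0.0, 1.481]
force: [-0.4, -0.6, -0.4]
width: 85.1
gripper_force: 0.0
```

Run:
```python
from h import *
Z={'a':87,'b':103,'c':119,'d':135}
for n in('top','side'):
    im=snap(n,n+'9');w=world(im);px=im['pixels'].astype(int);br=(px[...,0]-px[...,2]>14)
    for k,(x,y) in P.items():
        m=(np.hypot(w[...,0]-x,w[...,1]-y)<35)&(abs(w[...,2]-Z[k])<6)&br
        print(n,k,circ(w,m) if m.any() else None)
im=cv2.imread('pics/side9.png')[90:310,150:400];cv2.imwrite('pics/s9c.png',cv2.resize(im,None,fx=2.5,fy=2.5))
```

```text
top a [637.4 137.1  21.2  20.9  52.   85.4]
top b [628.8  48.2  21.9  20.6  52.  101.4]
top c [619.1 -44.7  20.8  20.   52.  117.8]
top d [ 612.1 -134.9   20.7   19.7   54.   133.8]
side a [635.6 135.1  21.9  22.2  38.   86.7]
side b [626.5  46.   21.5  21.1  47.  102.5]
side c [616.6 -46.   21.7  21.8  52.  118.4]
side d [ 609.2 -137.9   23.    20.8   58.   134.7]
```

View pics/s9c.png

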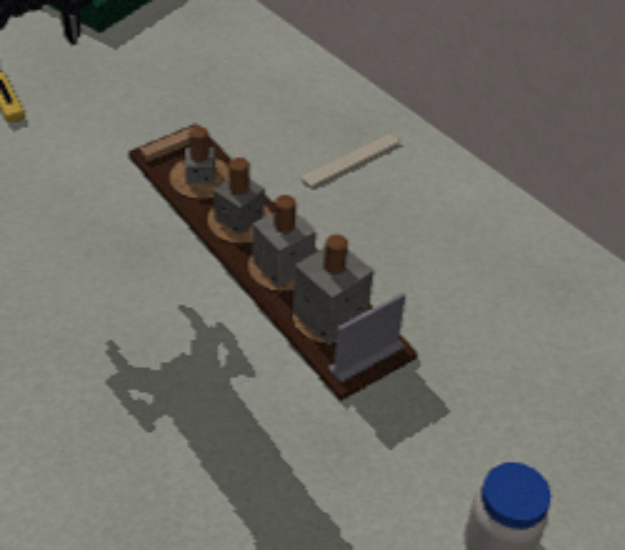

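All four weights stand upright on their pads in order: d at crop (335,290) by the plate, then c (285,245), b (240,200) and a (200,165). They're within about 4 mm of centre, with heights as expected. The jar is where it was, and the gripper is clear.

```bash
python3 -c "
from cell import *
print(finish_job())"
```

```text
the job is handed in; nothing more can be done
None
```

The job is handed in with all four weights upright on their pads, tallest beside the steel plate down to shortest at the far end; the cameras put each within about 6 mm of its pad's centre and the jar was left alone, but the system returned no verdict.

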